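Lay the standing board into the corner fence

ROBOT

A 6-joint arm with a two-finger parallel gripper is mounted at the origin on a cart in front of the work surface, level with it; the furniture and walls round the work are solid. World frame = base frame: x ahead of the robot, y to its left, z up, the work surface at z = 0. Lengths are in mm, angles in rad, forces in N, time in s.
With the tool pointing down it reaches from about 250 to 775 mm from the base axis. Payload 4 kg.
Tool frame: the origin (TCP) lies at the very end of the fingers, on their centre line; the grasp point (between the pads) lies env.grasp_offset behind it (env.grasp_offset is the distance from the TCP to the grasp point, in mm); z points along the fingers, y is the line along which they close (so a half turn about z gives the same grasp; the last joint's range is limited). The gripper opens to 85 mm and grips with 20 to 120 N. Pads are 22 mm wide; open, the fingers measure 114 mm over their backs; the gripper's body (76 mm by 85 mm) begins 54 mm behind the grasp point. The pads swing forward as they close: fully open they stand 13 mm farther back than shut.
Start: joints at [-1.238, 0.087, 1.371, -0, 1.684, -0.103], TCP at [232.174, -498.611, 231.341] pointing down, gripper open.
Joint ranges: [-3.1, 3.1], [-0.76, 2.03], [0.27, 2.55], [-1.08, 4.22], [0.17, 2.65], [-2.57, 2.57]. Speed limits (rad/s): [2.79, 2.79, 3.14, 3.14, 3.14, 3.14].

INTERFACE

Orientations are given as a 3x3 rotation matrix whose columns are the frame's x, y, z axes.
In Python, from cell import env gives the robot as it stands.
- The arm moves only by the shell command python3 -m pendant 'ROWS' [FORCE]. ROWS is JSON, a list of rows, each a list of 5 numbers: the shift along the tool's x, y, z in m, then the turn about the tool's z in rad, then the finger opening in m, from 0 to 0.0854. In form: [[x, y, z, twist, grip], ...]. A call has 1 to 8 rows; each row is the pose to reach, as a shift and turn from the pose commanded when the call began, along the tool's axes at that moment; what a row does not reach only later rows make up. A row lasts 1/10 s, in which the tool goes at most 50 mm and 8.59 degrees, less where a joint would pass 70% of its speed; a pose out of reach is approached as far as the arm can. A call with a gripper value outside its range is refused whole. The fingers move at their own pace and stop on an object; FORCE is the grip in N (left out, the last holds). Time passes only in rows, so rows that repeat a pose let the fingers close. It gives the time, the measured TCP pose, the force, the opening and the grip force at its end, in the units of the state.
- env.observe(): the state, without advancing time (a new reading comes with each control period).
- env.snapshot(name): name is "side" or "top" or "wrist"; returns the picture (420x560x3 uint8, blue, green, red); there is no depth.
- env.camera_model(name): a dict with "K" (3x3 intrinsics, pixels), "rvec" (rotation vector, rad) and "tvec" (3), from world to camera coordinates, as OpenCV has them; the wrist camera has in their place "T_tool_cam" (4x4, takes a point from camera to tool coordinates, whose origin is the TCP and whose axes are the flange's). Camera axes: x right, y down, z forward; pixel columns grow to the right and rows downward; lengths in mm; the calibration is good to about 2 mm. A picture is of the moment at which its call begins: read the wrist's pose just before it. camera_model takes no time and is no camera call.
- env.sign_off(): hands the job in; it is judged then, once.
The state is a dict: "t": time; "q": joint angles; "dq": joint speeds; "tau": joint torques, N m; "tcp_pos": TCP position; "ee_rot": TCP orientation; "force": force on the tool from outside, world axes, zero at the start; "torque": the same for the moment, N m; "grip_width": opening from 0.0 (shut) to 1.0 (fully open); "finger_force": force on a finger pad.
Only numpy, scipy, OpenCV 4.12 (cv2) and the standard library are available. Lean on these libraries where they do the work, as an engineer would, in place of code of your own. Each camera call takes 0.05 s, during which the arm holds its last target. There are 200 camera calls.

TASK

Get the board ready for marking out: with the fingertips, tip the board that stands on its long narrow edge over so that it lies flat on the table, then push it into the inner corner of the metal corner fence, its whole long edge against the long bar and its right-hand end against the short bar. Only push it, do not pick it up, and leave the other loose things on the table where they are.

Things in the scene. Friction and masses are not known exactly. Their poses are not given: they have to be found in the camera images.
- board_mid (a point): Centre of a plain wooden board, 160 mm long, 40 mm wide, 18 mm thick, about 65 g, and the board's axes: x across its width, y along its length, z through its thickness. At the start it stands upright on a long narrow edge on the near side of the fence's long bar: x points up or down, 40 mm high, 18 mm thick at the foot, this point 20 mm above the table.
- board: The same board; this origin is the centre of one broad face, 9 mm from the board's centre, same axes. Pushed level at its upper edge, near mid-length, it tips about the lower edge on the far side, best if the fingertip rises along with it in an arc; past about 25 degrees it falls flat by itself. Pushed low down it slides. Lying flat, it slides easily.
- corner_fence: Metal corner fence of two flat aluminium bars, 20 mm wide and 14 mm high, screwed to the table; it cannot move. Origin on the table at its inner corner. Its x points away from the robot, its y to the left. The long bar's near face is the plane x = 0, from the corner to y = 210 mm; the short bar's left face is the plane y = 0, from the corner to x = -60 mm (towards the robot).
- sanding_block: Cork sanding block lying flat, 63 x 113 x 34 mm, a bystander. Origin at the centre of the underside, long along y.
- masking_roll: Roll of masking tape lying flat, 96 mm across, 24 mm high, a bystander. Origin at the centre of the underside.
- screw_pot: Open round tin pot with screws, 65 mm across, 75 mm high, a bystander behind the fence. Origin at the centre of the underside.
- short_offcut: Short wooden offcut, 30 x 60 x 30 mm, a bystander behind the fence. Origin at the centre of the underside, long along y.
- wax_tin: Flat round tin, 73 mm across, 26 mm high, a bystander right of the fence. Origin at the centre of the underside.
- pencil: Flat carpenter's pencil, 168 x 12 x 10 mm, a bystander near the robot. Origin at the centre of the underside, long along x.
Mind the look-alikes: they are no part of the job. Leave any green look-alike of the board alone.

How it is judged:
By the outcome, as a careful person would: the job done as asked, in the order asked, and still so for the second after the job is handed in, with the robot touching nothing.
It also fails if it takes over 56 s, if anything falls off the work surface, if the arm or the gripper's body presses on something with over 40 N, if the wrist force passes 120 N, or if a joint passes its speed limit or range.

## Working session

There is one attempt and no reset: what is moved stays moved. The work goes in short steps, Python scripts to look and compute and a shell command to move; the robot and the scene stay as the last step left them, time stands still between calls to the robot, and variables do not carry over. Pictures are saved under pics/ and viewed, at most 10 in all, crops included, and the job is handed in when it is done.

```bash
mkdir -p pics
cat > h.py <<'E'
import numpy as np, cv2
from cell import env
def snap(n,f):
    im=env.snapshot(n); cv2.imwrite('pics/'+f,im); return im
def cam(n):
    m=env.camera_model(n); K=np.array(m['K'],float)
    if 'rvec' in m:
        R=cv2.Rodrigues(np.array(m['rvec'],float))[0]; t=np.array(m['tvec'],float).ravel()
    else:
        s=env.observe(); T=np.eye(4); T[:3,:3]=np.array(s['ee_rot']).reshape(3,3); T[:3,3]=s['tcp_pos']
        W=np.linalg.inv(T@np.array(m['T_tool_cam'])); R=W[:3,:3]; t=W[:3,3]
    return K,R,t
def ray(c,px,z):
    K,R,t=c; o=-R.T@t; d=R.T@np.linalg.inv(K)@np.array([px[0],px[1],1.]); return o+d*(z-o[2])/d[2]
def proj(c,P):
    K,R,t=c; p=K@(R@np.array(P,float)+t); return p[:2]/p[2]
E
python3 - <<'E'
from h import *
a=snap('top','top0.png'); b=snap('side','side0.png')
cv2.imwrite('pics/both0.png',cv2.resize(np.hstack([a,b]),(800,300)))
s=env.observe(); print(s['tcp_pos'],s['ee_rot'],s['t'],env.grasp_offset)
for n in('top','side'):
    K,R,t=cam(n); print(n,K.tolist(),(-R.T@t).round(),R.round(2).tolist())
E
```

```text
[ 232.02827462 -498.14903144  230.20754739] [[ 9.06549014e-01  4.22100054e-01 -6.55318831e-04]
 [ 4.22100484e-01 -9.06546807e-01  2.01677107e-03]
 [ 2.57201984e-04 -2.10491222e-03 -9.99997752e-01]] 0.1 18.700000000000003
top [[500.8035553941611, 0.0, 287.56728621331774], [0.0, 500.8035553941611, 209.4042346643389], [0.0, 0.0, 1.0]] [ 437.  -21. 1253.] [[-0.01, -1.0, -0.01], [-0.99, 0.01, -0.11], [0.11, 0.01, -0.99]]
side [[387.13042810650745, 0.0, 275.45775855820466], [0.0, 387.13042810650745, 211.24369842203072], [0.0, 0.0, 1.0]] [ 372. -924.  401.] [[0.97, -0.24, 0.01], [-0.08, -0.36, -0.93], [0.22, 0.9, -0.37]]
```

View pics/top0.png

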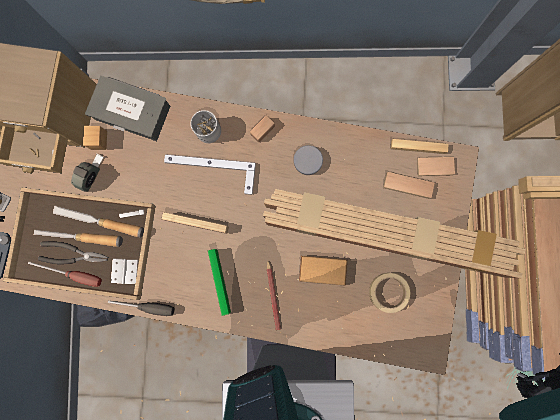

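View pics/side0.png

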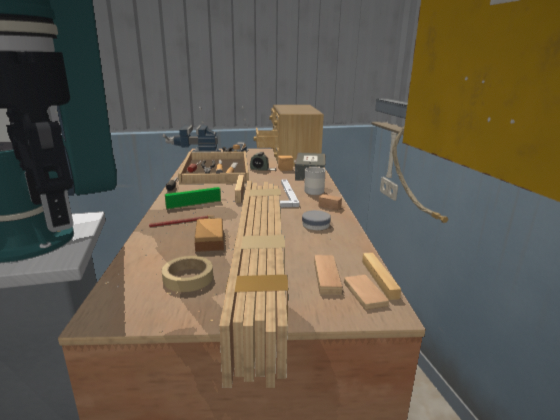

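The top view shows the fence (long bar from about (165,158) to (257,165), short bar down to (250,192)). The board stands at about (162,215)–(228,230), and a bundle of strips starts at about (265,205), right of the short bar. The green look-alike is at (218,282). Next I'll measure the fence and board.

Run:
```python
from h import *
a=cv2.imread('pics/top0.png'); c=cam('top')
cv2.imwrite('pics/crop0.png',cv2.resize(a[140:250,140:290],(780,572),interpolation=cv2.INTER_CUBIC))
hsv=cv2.cvtColor(a,cv2.COLOR_BGR2HSV)
m=cv2.inRange(hsv,(0,0,190),(179,45,255)); roi=np.zeros_like(m); roi[145:200,155:265]=255
cs=cv2.findContours(m&roi,cv2.RETR_EXTERNAL,cv2.CHAIN_APPROX_NONE)[0]; k=max(cs,key=cv2.contourArea)
p=cv2.approxPolyDP(k,3,True)[:,0]; print('fence',[(q.tolist(),ray(c,q,14).round(1).tolist()) for q in p])
m=cv2.inRange(hsv,(12,60,185),(30,170,255)); roi[:]=0; roi[200:240,155:235]=255
cs=cv2.findContours(m&roi,cv2.RETR_EXTERNAL,cv2.CHAIN_APPROX_NONE)[0]; k=max(cs,key=cv2.contourArea)
r=cv2.boxPoints(cv2.minAreaRect(k)); print('board',cv2.contourArea(k),[(q.tolist(),ray(c,q,40).round(1).tolist()) for q in r])
```

```text
fence [([165, 155], [710.3, 304.6, 14.0]), ([164, 161], [694.9, 306.9, 14.0]), ([246, 169], [671.8, 99.8, 14.0]), ([244, 192], [613.6, 104.9, 14.0]), ([251, 193], [610.8, 87.4, 14.0]), ([253, 171], [666.5, 82.2, 14.0]), ([247, 170], [669.3, 97.3, 14.0]), ([253, 169], [671.6, 82.2, 14.0]), ([254, 163], [686.9, 79.6, 14.0])]
board 2072.5 [([154.99996948242188, 239.0], [497.2, 318.8, 40.0]), ([154.99996948242188, 200.0], [592.7, 320.6, 40.0]), ([233.99996948242188, 200.0], [590.4, 126.7, 40.0]), ([233.99996948242188, 239.0], [495.2, 126.6, 40.0])]
```

View pics/crop0.png

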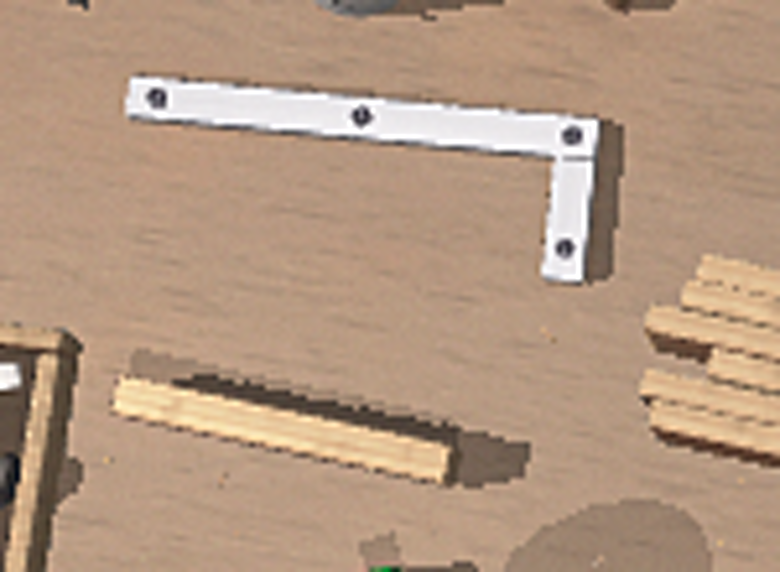

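The crop shows the board's top face with corners at about (118,376), (115,411), (443,483) and (449,446). The fence's inner corner is at about (553,156), the long bar's near-left end at (127,117), and the short bar's end at (543,278).

Run:
```python
from h import *
c=cam('top')
f=lambda x,y,z: ray(c,(140+(x+.5)/5.2-.5,140+(y+.5)/5.2-.5),z)[:2]
def show(n,L,z): 
    P=[f(*p,z) for p in L]; print(n,[p.round(1).tolist() for p in P]); return P
A=show('board top FL NL NR FR',[(118,376),(115,411),(443,483),(449,446)],40)
F=show('fence corner, longend, shortend',[(553,156),(127,117),(543,278)],14)
m=sum(A)/4; u=(A[0]+A[1]-A[2]-A[3]); print('mid',m,'len',np.linalg.norm(u)/2,'dir deg from +y',np.degrees(np.arctan2(-u[0],u[1])))
g=F[1]-F[0]; print('fence dir',np.degrees(np.arctan2(-g[0],g[1])),np.linalg.norm(g), np.linalg.norm(F[2]-F[0]))
th=np.arctan2(-g[0],g[1]); R=np.array([[np.cos(th),-np.sin(th)],[np.sin(th),np.cos(th)]]); print('board mid in fence',R.T@(m-F[0]))
print('strips left tips z=20',[f(*p,20).round() .tolist() for p in [(700,258),(645,320),(640,385),(655,435)]])
print('toolbox right edge z=50',[f(*p,50).round().tolist() for p in [(75,340),(40,572)]])
print('green z40',ray(c,(212,250),40),ray(c,(225,312),40))
print(env.camera_model('wrist'))
```

```text
board top FL NL NR FR [[563.2, 302.1], [546.7, 303.3], [511.2, 149.0], [528.5, 146.2]]
fence corner, longend, shortend [[670.3, 99.9], [692.1, 306.8], [610.9, 104.8]]
mid [537.40289096 225.17001423] len 159.00589026627063 dir deg from +y -12.736667538369929
fence dir -6.012293537605593 207.9847391254866 59.60516552213282
board mid in fence [-145.29476075  110.61323097]
strips left tips z=20 [[619.0, 29.0], [589.0, 55.0], [558.0, 58.0], [534.0, 51.0]]
toolbox right edge z=50 [[579.0, 320.0], [471.0, 334.0]]
green z40 [469.13769969 179.85928843  40.        ] [321.20152256 147.8447957   40.        ]
{'K': array([[365.5139261 ,   0.        , 281.31196862],
       [  0.        , 365.5139261 , 212.70981491],
       [  0.        ,   0.        ,   1.        ]]), 'T_tool_cam': array([[ 2.17387279e-04, -9.53370407e-01, -3.01802618e-01,
         7.71244847e+01],
       [ 9.99999900e-01,  3.25186028e-04, -3.06940606e-04,
         8.80299547e-01],
       [ 3.90770085e-04, -3.01802521e-01,  9.53370382e-01,
        -1.42707269e+02],
       [ 0.00000000e+00,  0.00000000e+00,  0.00000000e+00,
         1.00000000e+00]])}
```

```bash
cat >> h.py <<'E'
def go(x,y,z,az):
    s=env.observe(); R=np.array(s['ee_rot']).reshape(3,3); d=R.T@(np.array([x,y,z])-s['tcp_pos'])
    a=np.degrees(np.arctan2(R[1,0],R[0,0])); tw=np.radians((a-az+180)%360-180)
    print('shift mm',d.round(1),'twist',round(tw,3),'at',np.round(s['tcp_pos'],1),'az',round(a,2),'t',s['t'])
E
python3 -c "
from h import *
go(493.5,235,180,-12.7)"
```

```text
shift mm [ 546.5 -554.2   51.5] twist 0.657 at [ 232.  -498.1  230.2] az 24.97 t 0.1
```

```bash
python3 -m pendant '[[0.03,-0.03,0,0.05,0],[0.065,-0.065,0,0.15,0],[0.1,-0.1,0,0.25,0],[0.135,-0.135,0,0.35,0],[0.17,-0.17,0.01,0.45,0],[0.205,-0.205,0.02,0.55,0],[0.24,-0.24,0.03,0.6,0],[0.275,-0.275,0.04,0.657,0]]' 20 && python3 -c "
from h import *
go(493.5,235,180,-12.7)"
```

```text
t: 0.9
tcp_pos: [364.7, -133.1, 191.1]
ee_rot: [[0.975, -0.222, 0.0], [-0.222, -0.975, -0.0], [0.0, 0.0, -1.0]]
force: [1.4, -0.5, -0.3]
grip_width: 0.002
finger_force: 0.0
shift mm [  43.8 -387.5   11.1] twist -0.002 at [ 364.7 -133.1  191.1] az -12.84 t 0.9
```

```bash
python3 -m pendant '[[0.005,-0.045,0,0,0],[0.01,-0.093,0,0,0],[0.016,-0.141,0,0,0],[0.022,-0.189,0,0,0],[0.028,-0.237,0,0,0],[0.034,-0.285,0,0,0],[0.04,-0.335,0.005,0,0],[0.044,-0.385,0.01,0,0]]' && python3 -c "
from h import *
snap('wrist','w1.png'); c=cam('wrist'); go(493.5,235,36,-12.7)
for P in [(563.2,302.1,40),(546.7,303.3,40),(511.2,149,40),(528.5,146.2,40)]: print(proj(c,P).round(1))"
```

```text
t: 1.7
tcp_pos: [492.1, 232.0, 181.3]
ee_rot: [[0.976, -0.219, 0.0], [-0.219, -0.976, -0.0], [0.0, 0.0, -1.0]]
force: [1.3, -0.9, 0.5]
grip_width: 0.003
finger_force: 0.0
shift mm [  2.1   4.3 142.8] twist 0.006 at [492.6 238.8 178.9] az -12.34 t 1.75
[179.3 127.3]
[184.2 149.1]
[390.8 151.6]
[391.7 128.2]
```

View pics/w1.png

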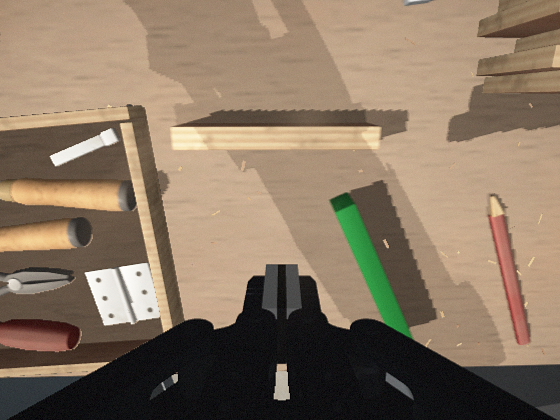

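The board's top face spans about (172,127)–(380,150), matching the prediction once arm motion is allowed for. The green look-alike's end at (342,200) is clear of the fingers. Descending.

```bash
python3 -m pendant '[[0,0.003,0.03,0,0],[0,0.004,0.07,0,0],[0,0.004,0.11,0,0],[0,0.004,0.135,0,0],[0.005,0.004,0.143,0,0],[0.012,0.004,0.143,0,0],[0.018,0.004,0.143,0,0],[0.018,0.004,0.143,0,0]]' && python3 -c "
from h import *
go(537.4,225.2,36,-12.7)"
```

```text
t: 2.55
tcp_pos: [511.3, 222.2, 41.3]
ee_rot: [[0.975, -0.22, 0.005], [-0.22, -0.975, 0.001], [0.005, -0.002, -1.0]]
force: [0.8, 0.4, 0.7]
grip_width: -0.002
finger_force: 0.0
shift mm [24.8 -8.6  5.4] twist -0.0 at [511.3 222.2  41.3] az -12.73 t 2.55
```

```bash
python3 -m pendant '[[0,-0.006,0.003,0,0],[0,-0.006,0.003,0,0],[0,-0.006,0.003,0,0]]' && python3 -c "
from h import *
go(537.4,225.2,36,-12.7)"
```

```text
t: 2.85
tcp_pos: [509.8, 228.3, 36.1]
ee_rot: [[0.976, -0.219, 0.0], [-0.219, -0.976, 0.0], [0.0, -0.0, -1.0]]
force: [1.1, 0.0, 0.3]
grip_width: 0.002
finger_force: 0.0
shift mm [27.6 -3.1  0.1] twist 0.001 at [509.8 228.3  36.1] az -12.64 t 2.85
```

```bash
python3 -m pendant '[[0.005,-0.002,0,0,0],[0.009,-0.002,-0.001,0,0],[0.013,-0.002,-0.002,0,0],[0.017,-0.002,-0.003,0,0],[0.022,-0.002,-0.004,0,0],[0.027,-0.002,-0.005,0,0],[0.032,-0.002,-0.005,0,0],[0.035,-0.002,-0.005,0,0]]' && python3 -m pendant '[[0,0,0,0,0],[-0.02,0,-0.01,0,0],[-0.05,0,-0.05,0,0],[-0.08,0,-0.1,0,0],[-0.1,0,-0.13,0,0],[-0.1,0,-0.13,0,0],[-0.1,0,-0.13,0,0]]' && python3 -c "
from h import *
snap('wrist','w2.png');c=cam('wrist');np.save('c2.npy',np.array([*c[0],*c[1],c[2]]));snap('top','top2.png');go(0,0,0,0)"
```

```text
t: 3.65
tcp_pos: [545.0, 222.0, 40.8]
ee_rot: [[0.976, -0.22, 0.0], [-0.22, -0.976, -0.0], [0.0, 0.0, -1.0]]
force: [0.1, 0.4, -0.6]
grip_width: 0.006
finger_force: 0.0
t: 4.35
tcp_pos: [447.0, 244.6, 172.2]
ee_rot: [[0.976, -0.218, 0.003], [-0.218, -0.976, 0.001], [0.003, -0.002, -1.0]]
force: [0.5, -0.4, -1.5]
grip_width: -0.003
finger_force: 0.0
shift mm [-381.6  335.5  170.5] twist -0.221 at [446.3 243.7 169.2] az -12.68 t 4.45
```

View pics/w2.png

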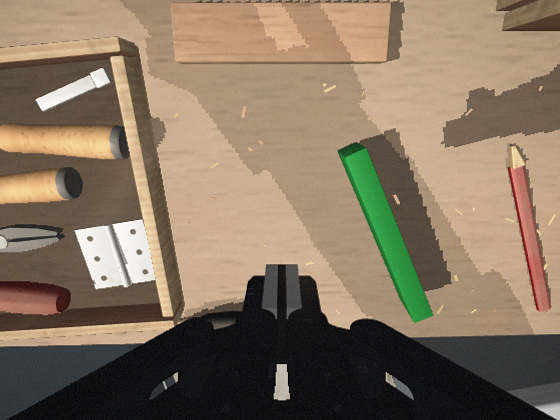

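The board now lies flat. Its broad top face spans about (172,3)–(390,62) and its near top edge runs from (173,61) to (389,61).

Run:
```python
from h import *
c=cam('wrist')
P=[ray(c,p,18)[:2] for p in [(173,60.5),(389,61),(391,3),(172,4)]]
for p in P: print(p.round(1))
C=np.array([670.3,99.9]); th=np.radians(-6.0); R=np.array([[np.cos(th),-np.sin(th)],[np.sin(th),np.cos(th)]])
for p in P: print('fence',(R.T@(p-C)).round(1))
d=P[0]-P[1]; print(np.degrees(np.arctan2(-d[0],d[1])),np.linalg.norm(d), np.linalg.norm(P[2]-P[1]))
m=(P[0]+P[1])/2; print('near mid',m)
go(*(m-30*np.array([.9945,-.1045])),8,-6)
```

```text
[564.5 298.8]
[528.9 141.9]
[566.8 135.5]
[600.4 288. ]
fence [-126.   186.8]
fence [-145.   27.]
fence [-106.7   24.6]
fence [-89.2 179.8]
-12.784950673341621 160.87171831372834 38.40428550030843
near mid [546.72488498 220.36476334]
shift mm [ 73.6   4.  161.1] twist -0.117 at [446.3 243.7 169.2] az -12.68 t 4.45
```

```bash
python3 -m pendant '[[0.03,0.002,0,-0.05,0.04],[0.065,0.004,0.01,-0.117,0.04],[0.072,0.004,0.05,-0.117,0.04],[0.072,0.004,0.09,-0.117,0.04],[0.072,0.004,0.13,-0.117,0.04],[0.072,0.004,0.155,-0.117,0.04],[0.072,0.004,0.163,-0.117,0.04],[0.072,0.004,0.163,-0.117,0.04]]' && python3 -m pendant '[[0,0,0,0,0.04],[0,0,0,0,0.04]]' && python3 -c "
from h import *
go(546.7,220.4,4,-6)"
```

```text
t: 5.25
tcp_pos: [514.5, 223.5, 4.7]
ee_rot: [[0.994, -0.105, -0.006], [-0.105, -0.995, -0.002], [-0.006, 0.003, -1.0]]
force: [0.6, -0.1, -0.2]
grip_width: 0.468
finger_force: 0.0
t: 5.45
tcp_pos: [517.8, 224.9, 9.8]
ee_rot: [[0.995, -0.104, 0.004], [-0.104, -0.995, 0.001], [0.004, -0.001, -1.0]]
force: [0.5, 0.3, 0.8]
grip_width: 0.468
finger_force: 0.0
shift mm [29.2  1.5  5.9] twist 0.0 at [517.8 224.9   9.8] az -5.97 t 5.45
```

```bash
python3 -m pendant '[[0.008,0,0.001,0,0.04],[0.015,0,0.001,0,0.04],[0.022,0,0.001,0,0.04],[0.03,0,0.001,0,0.04],[0.038,0,0.001,0,0.04],[0.046,0,0.001,0,0.04],[0.054,0,0.001,0,0.04],[0.062,0,0.001,0,0.04]]' && python3 -m pendant '[[0.008,0,0,0,0.04],[0.016,0,0,0,0.04],[0.023,0,0,0,0.04],[0.029,0,0,0,0.04],[0.034,0,0,0,0.04],[0.038,0,0,0,0.04],[0.038,0,0,0,0.04]]' && python3 -c "
from h import *
a=snap('top','top3.png');w=snap('wrist','w3.png')
cv2.imwrite('pics/m3.png',np.hstack([cv2.resize(a[140:250,140:290],(400,293)),cv2.resize(w,(400,293),interpolation=cv2.INTER_AREA)]))
go(670.3,99.9,4,-6)"
```

```text
t: 6.25
tcp_pos: [578.5, 218.0, 6.7]
ee_rot: [[0.995, -0.104, -0.0], [-0.104, -0.995, -0.0], [-0.0, 0.0, -1.0]]
force: [-1.3, -0.5, 1.5]
grip_width: 0.468
finger_force: 0.8
t: 6.95
tcp_pos: [616.4, 213.9, 6.7]
ee_rot: [[0.995, -0.104, 0.001], [-0.104, -0.995, -0.0], [0.001, 0.0, -1.0]]
force: [-0.3, -1.1, -0.7]
grip_width: 0.473
finger_force: 0.0
shift mm [ 66.  107.7   2.7] twist 0.0 at [615.9 213.9   6.6] az -5.97 t 7.05
```

View pics/m3.png

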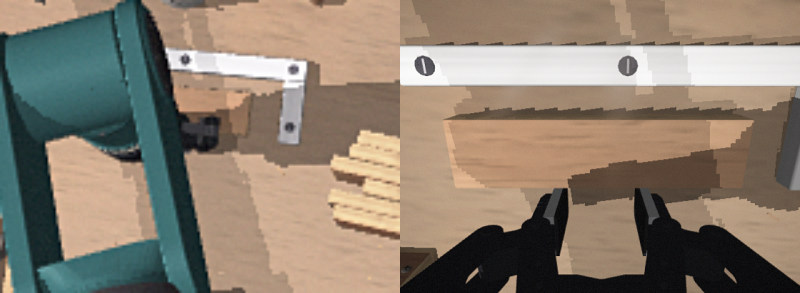

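The board is parallel to the long bar, about 15 mm short of it. Its right end is about 27 mm from the short bar.

```bash
python3 -m pendant '[[0.005,0,0,0,0.04],[0.009,0,0,0,0.04],[0.012,0,0,0,0.04],[0.014,0,0,0,0.04],[0.016,0,0,0,0.04],[0.016,0,0,0,0.04]]' && python3 -c "
from h import *
w=snap('wrist','w4.png')
go(670.3,99.9,4,-6)"
```

```text
t: 7.65
tcp_pos: [632.0, 212.3, 6.8]
ee_rot: [[0.995, -0.104, 0.0], [-0.104, -0.995, -0.0], [0.001, 0.0, -1.0]]
force: [0.4, -0.6, -0.0]
grip_width: 0.472
finger_force: 0.0
shift mm [ 49.9 107.8   2.9] twist 0.0 at [631.9 212.3   6.9] az -5.98 t 7.7
```

View pics/w4.png

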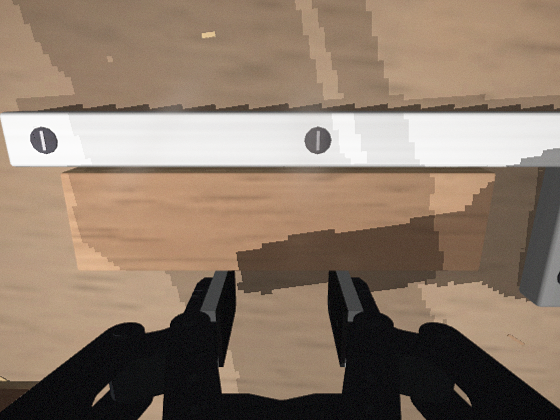

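The board (far edge at rows ~172, columns 63–495) lies nearly against the bar's near edge at row ~166. The short bar's left face is at column ~523–540.

Run:
```python
from h import *
c=cam('wrist'); th=np.radians(-6.0); R=np.array([[np.cos(th),-np.sin(th)],[np.sin(th),np.cos(th)]]); C=np.array([670.3,99.9])
for n,p,z in [('bar L',(30,165.5),14),('bar R',(520,166),14),('short',(538,180),14),('short nr',(521,296),14),('FL',(63,173),18),('FR',(496,173),18),('NL',(77,270),18),('NR',(484,271),18)]:
    print(n,(R.T@(ray(c,p,z)[:2]-C)).round(1))
go(*(C+R@[-20,200]),80,-6)
```

```text
bar L [  3.1 201. ]
bar R [ 3.  17.8]
short [-2.3 10. ]
short nr [-51.9   6.6]
FL [  1.1 186.8]
FR [ 1.2 28.7]
NL [-38.  188.2]
NR [-38.3  26.5]
shift mm [ 30.  -92.2 -73.1] twist 0.0 at [631.9 212.3   6.9] az -5.98 t 7.7
```

```bash
python3 -m pendant '[[-0.015,0,0,0,0.04],[-0.015,0,-0.03,0,0],[0,-0.02,-0.06,0,0],[0.02,-0.065,-0.06,0,0],[0.03,-0.107,-0.06,0,0],[0.03,-0.109,-0.06,0,0],[0.03,-0.109,-0.03,0,0],[0.03,-0.109,0,0,0]]' && python3 -m pendant '[[0,0,0,0,0],[0,0,0,0,0],[0,0,0,0,0]]' && python3 -c "
from h import *
go(670.3,99.9,6,-6)"
```

```text
t: 8.5
tcp_pos: [673.8, 318.2, 7.8]
ee_rot: [[0.995, -0.103, 0.004], [-0.103, -0.995, 0.001], [0.004, -0.001, -1.0]]
force: [0.2, -0.7, -1.0]
grip_width: -0.001
finger_force: 0.0
t: 8.8
tcp_pos: [673.3, 317.5, 8.4]
ee_rot: [[0.995, -0.104, 0.002], [-0.104, -0.995, 0.0], [0.002, -0.001, -1.0]]
force: [0.2, 0.4, 0.5]
grip_width: -0.001
finger_force: 0.0
shift mm [ 19.7 216.7   2.3] twist 0.0 at [673.3 317.5   8.4] az -5.99 t 8.8
```

```bash
python3 -m pendant '[[0,0.006,0.001,0,0],[0,0.012,0.002,0,0],[0,0.017,0.002,0,0],[0,0.022,0.002,0,0],[0,0.027,0.002,0,0],[0,0.032,0.002,0,0],[0,0.036,0.002,0,0],[0,0.038,0.002,0,0]]' && python3 -m pendant '[[0,0.001,0,0,0],[0,0.002,0,0,0],[0,0.003,0,0,0],[0,0.003,0,0,0]]' && python3 -m pendant '[[0,0.001,0,0,0],[0,0.002,0,0,0],[0,0.002,0,0,0]]' && python3 -c "
from h import *
w=snap('wrist','w5.png')
go(670.3,99.9,6,-6)"
```

```text
t: 9.6
tcp_pos: [668.8, 279.3, 4.8]
ee_rot: [[0.995, -0.104, -0.0], [-0.104, -0.995, -0.0], [-0.0, 0.0, -1.0]]
force: [-0.2, 1.2, 1.3]
grip_width: -0.002
finger_force: 0.6
t: 10.0
tcp_pos: [668.4, 276.7, 4.6]
ee_rot: [[0.995, -0.104, -0.0], [-0.104, -0.995, -0.0], [-0.0, 0.0, -1.0]]
force: [0.7, 0.9, 1.0]
grip_width: -0.001
finger_force: 0.4
t: 10.3
tcp_pos: [668.2, 274.6, 4.6]
ee_rot: [[0.995, -0.104, -0.0], [-0.104, -0.995, -0.0], [-0.0, 0.001, -1.0]]
force: [0.5, 0.2, 0.1]
grip_width: 0.003
finger_force: 0.3
shift mm [ 20.3 173.5  -1.3] twist 0.0 at [668.2 274.6   4.6] az -5.98 t 10.35
```

View pics/w5.png

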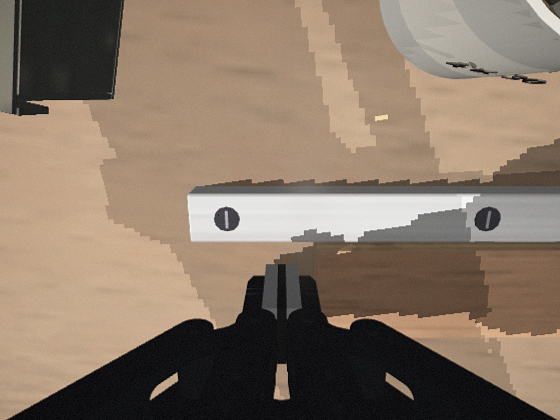

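The fingers are at the board's left end (column ~315), which is still close to the bar, but the right end is out of view. No stop force so far, so I'll creep on.

```bash
python3 -m pendant '[[0,0.001,0,0,0],[0,0.0015,0,0,0],[0,0.0015,0,0,0]]' && python3 -m pendant '[[0,0.001,0,0,0],[0,0.0015,0,0,0],[0,0.0015,0,0,0]]'  && python3 -c "
from h import *
go(670.3,99.9,6,-6)"
```

```text
t: 10.65
tcp_pos: [668.2, 274.2, 4.9]
ee_rot: [[0.995, -0.104, 0.001], [-0.104, -0.995, 0.001], [0.0, -0.001, -1.0]]
force: [0.5, 3.4, -0.1]
grip_width: 0.001
finger_force: 1.9
t: 10.95
tcp_pos: [668.4, 274.1, 5.4]
ee_rot: [[0.995, -0.103, 0.002], [-0.103, -0.995, 0.004], [0.002, -0.004, -1.0]]
force: [2.0, 6.9, 0.0]
grip_width: -0.002
finger_force: 3.5
shift mm [ 19.9 173.   -1.2] twist 0.001 at [668.4 274.1   5.4] az -5.93 t 10.95
```

It has stopped against the short bar, with the force rising and no further travel. Next I'll back off and seat the long edge with two fingers.

```bash
python3 -m pendant '[[0,-0.01,0,0,0],[0,-0.015,-0.03,0,0],[0,-0.015,-0.06,0,0],[-0.03,0.02,-0.06,0,0.04],[-0.05,0.06,-0.06,0,0.04],[-0.057,0.09,-0.06,0,0.04],[-0.057,0.09,-0.03,0,0.04],[-0.057,0.09,-0.002,0,0.04]]' && python3 -m pendant '[[0.0,0,0,0,0.04],[0.007,0,0,0,0.04],[0.014,0,0,0,0.04],[0.02,0,0,0,0.04],[0.024,0,0,0,0.04],[0.027,0,0,0,0.04],[0.027,0,0,0,0.04]]' && python3 -c "
from h import *
go(670.3,99.9,6,-6)"
```

```text
t: 11.75
tcp_pos: [602.4, 186.6, 7.6]
ee_rot: [[0.994, -0.106, 0.002], [-0.106, -0.994, -0.001], [0.003, 0.001, -1.0]]
force: [0.5, -0.4, -0.1]
grip_width: 0.467
finger_force: 0.0
t: 12.45
tcp_pos: [629.4, 185.5, 7.2]
ee_rot: [[0.995, -0.104, 0.001], [-0.104, -0.995, -0.0], [0.001, -0.0, -1.0]]
force: [-0.1, 0.0, 0.7]
grip_width: 0.472
finger_force: 0.0
shift mm [49.6 80.9  1.2] twist 0.0 at [629.4 185.5   7.2] az -5.98 t 12.45
```

```bash
python3 -m pendant '[[0.001,0,0,0,0.04],[0.0015,0,0,0,0.04],[0.0015,0,0,0,0.04]]' && python3 -m pendant '[[0.001,0,0,0,0.04],[0.0015,0,0,0,0.04],[0.0015,0,0,0,0.04]]' && python3 -m pendant '[[0.001,0,0,0,0.04],[0.0015,0,0,0,0.04],[0.0015,0,0,0,0.04]]' && python3 -c "
from h import *
w=snap('wrist','w6.png')
go(670.3,99.9,6,-6)"
```

```text
t: 12.75
tcp_pos: [630.0, 185.4, 6.7]
ee_rot: [[0.995, -0.104, -0.001], [-0.104, -0.995, -0.0], [-0.001, 0.0, -1.0]]
force: [-0.7, -0.5, -0.2]
grip_width: 0.469
finger_force: 0.2
t: 13.05
tcp_pos: [630.3, 185.4, 6.7]
ee_rot: [[0.995, -0.104, -0.003], [-0.104, -0.995, -0.0], [-0.003, 0.0, -1.0]]
force: [-4.4, 0.7, 3.6]
grip_width: 0.468
finger_force: 2.6
t: 13.35
tcp_pos: [630.4, 185.4, 6.7]
ee_rot: [[0.995, -0.104, -0.007], [-0.104, -0.995, -0.0], [-0.007, 0.001, -1.0]]
force: [-9.0, 0.2, 5.9]
grip_width: 0.468
finger_force: 4.5
shift mm [48.6 80.9  0.5] twist 0.001 at [630.4 185.4   6.7] az -5.95 t 13.4
```

View pics/w6.png

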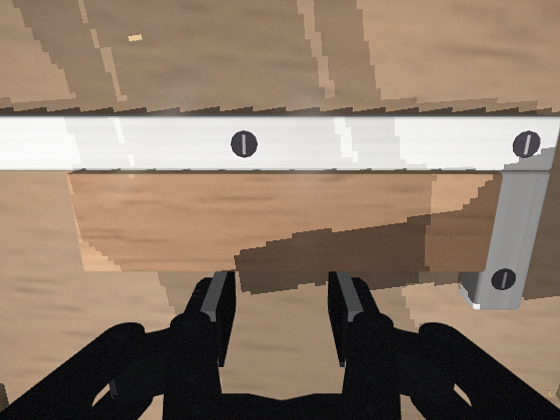

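The far edge is flush along the long bar at row ~171 and the right end is up to the short bar at columns ~487–500, with resistance in both directions. Backing off for a final check.

```bash
python3 -m pendant '[[-0.01,0,0,0,0.04],[-0.03,0,0,0,0.04],[-0.04,-0.005,-0.04,0,0.04],[-0.05,0.01,-0.08,0,0.04],[-0.05,0.03,-0.11,0,0.04],[-0.05,0.04,-0.11,0,0.04],[-0.05,0.04,-0.11,0,0.04],[-0.05,0.04,-0.11,0,0.04]]' && python3 -m pendant '[[0,0,0,0,0.04],[0,0,0,0,0.04]]' && python3 -c "
from h import *
w=snap('wrist','w7.png')
cv2.imwrite('pics/c7.png',cv2.resize(w[0:200,80:480],(800,400),interpolation=cv2.INTER_CUBIC))
go(670.3,99.9,6,-6)"
```

```text
t: 14.2
tcp_pos: [578.6, 150.4, 115.1]
ee_rot: [[0.995, -0.105, -0.002], [-0.105, -0.995, -0.0], [-0.002, 0.0, -1.0]]
force: [0.1, 0.0, -0.7]
grip_width: 0.468
finger_force: 0.0
t: 14.4
tcp_pos: [578.6, 150.9, 114.9]
ee_rot: [[0.995, -0.103, -0.003], [-0.103, -0.995, -0.0], [-0.003, 0.001, -1.0]]
force: [-0.4, -0.6, -0.6]
grip_width: 0.469
finger_force: 0.0
shift mm [ 96.5  41.2 109. ] twist 0.001 at [578.8 150.9 115.2] az -5.94 t 14.45
```

View pics/c7.png

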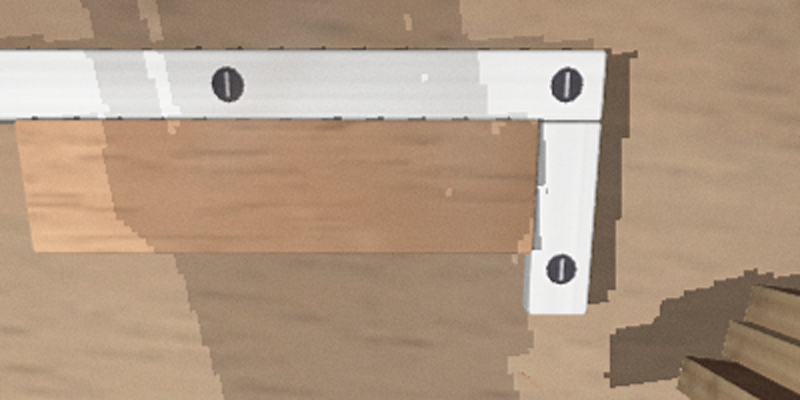

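The view shows the long edge flush with the long bar along row ~120 and the right end flush with the short bar along columns ~532–541. There is no visible gap, and the gripper is clear.

```bash
python3 -c "
from cell import env
print(env.sign_off())"
```

```text
the job is handed in; nothing more can be done
None
```

The board was tipped flat and pushed into the fence's inner corner, and the final picture showed no visible gap at either bar. The bystanders were left alone, the gripper was clear, and I handed the job in at about 14.5 s.

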